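Register a straightedge on two pins and weigh it down

TASK

Slide the aluminium straightedge flat over the board, without lifting it, until its scaled long edge touches both brass register pins at once, wherever they are set in their slots, and press it lightly against the two for about a second; never hard, they must not be forced. Then set the steel weight down gently, upright, on the blue square of the straightedge so that it stays there, with the edge still touching both pins; let go and leave everything else where it is.

Things in the scene. Friction and masses are not known exactly. Their poses are not given: they have to be found in the camera images.
- panel: fixed plywood collage board, 280 (x) by 420 (y) by 18 mm thick, lying on the table; origin at the centre of its underside, z up. It may be turned a little.
- pin_a: register stop at the board's left (+y) side: a flush steel slot 58 mm long (its x, along the board's x), fixed; origin at the slot's middle, at the board's top. In it stands an upright brass pin with a red top, 10 mm diameter, 18 mm tall, clamped anywhere up to 15 mm either way along the slot from the origin: where it stands is not reported, feel or look for it. The pin gives about 0.4 mm per newton.
- pin_b: register stop like pin_a, with its own pin set independently, at the board's right (-y) side, about 210 mm from pin_a. So the line through the two pins is usually not square to the board.
- ruler: loose aluminium straightedge, 60 (x) by 340 (y) by 8 mm, about 0.42 kg, lying on the board, on the robot's side of the pins; origin at its underside's centre. Its +x long side, with black scale marks, must touch the pins: 30 mm from the centre line. Round black knob at its centre, 24 mm diameter, 8 to 38 mm above the underside, it can turn in a grip. Slides at 1 to 5 N.
- pad (a point): centre of the blue 44 mm square painted on the straightedge's top, 115 mm from the knob towards the straightedge's +y end, 8 mm above its underside.
- weight: loose dark steel paperweight, about 0.35 kg: round foot 40 mm diameter and 28 mm high, with a round neck of 20 mm diameter on it, from 30 to 56 mm above the underside, to grip; origin at the centre of the underside, z up. Stands on the table beside the board.
- paint_pot: bystander: upright paint jar with a yellow cap, 52 mm diameter, 65 mm tall; origin under its centre.
- tape_roll: bystander: orange tape roll lying flat, 64 mm diameter, 24 mm tall; origin under its centre.
- glue: bystander: small glue bottle with a red cap, 24 mm diameter, 50 mm tall, upright on the board beyond the pins; origin under its centre.
- mug: bystander: white mug, 82 mm diameter, 95 mm tall, beyond the board; origin under its centre.
- knife: bystander: yellow craft knife lying on the table beyond the board, 150 mm long (its y), 20 mm wide, 14 mm high; origin under its centre.
- brush_cup: bystander: green glass cup, 70 mm diameter, 90 mm tall, beyond the board; origin under its centre.

How it is judged:
On the way, in this order (a step that is already met when the one before it is completed fails the run):
1. the straightedge presses on both pins at once, 1 N or more on each, for 0.3 s (contact force between ruler and pin_a above 1 N and contact force between ruler and pin_b above 1 N), for 0.3 s.
2. the weight rests on the blue square of the straightedge (contact force between weight and ruler above 1 N and horizontal distance between weight and pad below 0.015 m), for 0.2 s.
At the end, for the whole second after the job is handed in: The straightedge lies flat and still on the board with its scaled edge still touching both pins (0.05 N or more on each), a pin towards either end; the weight stands upright and still on the straightedge, its centre within 15 mm of the centre of the blue square (all of step 2 and contact force between ruler and pin_a above 0.05 N and contact force between ruler and pin_b above 0.05 N and y of pin_a in the frame of ruler between 0 and 0.168 m and y of pin_b in the frame of ruler between -0.168 and 0 m and angle between weight's own z axis and vertical below 0.08 rad and linear speed of each of weight, ruler below 0.02 m/s and angle between ruler's own z axis and vertical below 0.03 rad).
It fails at once if the straightedge presses on a pin with more than 6 N (contact force between ruler and pin_a above 6 N or contact force between ruler and pin_b above 6 N).
It fails at once if the straightedge is lifted 10 mm or more off the board or tipped (z of ruler in the frame of panel above 0.028 m or angle between ruler's own z axis and vertical above 0.15 rad).
It fails at once if the weight is knocked or pressed on the straightedge with more than 25 N (contact force between weight and ruler above 25 N).
It fails at once if a bystander is moved by more than 15 mm (distance of any of paint_pot, tape_roll, glue, mug, knife, brush_cup from where it was at the start of the episode above 0.015 m).
It also fails if it takes over 72 s, if anything falls off the work surface, if the arm or the gripper's body presses on something with over 40 N, if the wrist force passes 120 N, or if a joint passes its speed limit or range.

ROBOT

A 6-joint arm with a two-finger parallel gripper is mounted at the origin on the work surface. World frame = base frame: x ahead of the robot, y to its left, z up, the work surface at z = 0. Lengths are in m, angles in rad, forces in N, time in s.
With the tool pointing down it reaches from about 0.3 to 1 m from the base axis. Payload 5.1 kg.
Tool frame: the origin (TCP) lies at the very end of the fingers, on their centre line; the grasp point (between the pads) lies 19 mm behind it (grip_depth is the distance from the TCP to the grasp point, in m); z points along the fingers, y is the line along which they close (so a half turn about z gives the same grasp; the last joint's range is limited). The gripper opens to 95 mm and grips with 3 to 60 N. Pads are 20 mm wide; open, the fingers measure 119 mm over their backs; the gripper's body (75 mm by 180 mm) begins 59 mm behind the grasp point.
Start: joints at [1.021, 0.124, 1.65, -0, 1.367, -0.083], TCP at [0.293, 0.58, 0.215] pointing down, gripper open.
Joint ranges: [-2.61, 2.61], [-1.02, 2.33], [0.03, 2.71], [-1.35, 4.49], [0.32, 2.68], [-2.91, 2.91]. Speed limits (rad/s): [2.57, 2.57, 3.14, 3.14, 3.14, 3.14].

INTERFACE

Orientations are given as a rotation vector (axis times angle).
In Python, from cell import * gives the robot as it stands.
- The arm moves only by the shell command python3 -m inch 'ROWS' [FORCE]. ROWS is JSON, a list of rows, each a list of 7 numbers: the shift along the tool's x, y, z scaled (see below), then the turn, a rotation vector about the tool's x, y, z scaled (see below), then the opening, from -1 (shut) to 1 (fully open). A call has 1 to 8 rows; each row shifts and turns the commanded pose from where the row before left it, along the tool's axes as they then stand; what a row does not reach is not made up. The controller multiplies each number of a shift by 30 mm and each number of a turn by 0.1 rad. A row lasts 1/8 s, in which the tool goes at most 62.5 mm and 10.7 degrees, less where a joint would pass 70% of its speed; a pose out of reach is approached as far as the arm can. A call with a number of a shift or a turn outside -1 to 1 is refused whole. A call with a gripper value outside its range is refused whole. The fingers move at their own pace and stop on an object; FORCE is the grip in N (left out, the last holds). Time passes only in rows, so rows that do not move let the fingers close. It gives the time, the measured TCP pose, the force, the opening and the grip force at its end, in the units of the state.
- get_obs(): the state, without advancing time (a new reading comes with each control period).
- capture(name): name is "scene" or "top" or "wrist"; returns (picture, depth): 420x560x3 uint8, red, green, blue; 420x560 float32, m along the optical axis (not along the pixel's ray), 0 where there is no reading.
- camera_model(name): a dict with "mtx" (3x3 intrinsics, pixels), "position" and "orientation" of the camera in the world. Camera axes: x right, y down, z forward; pixel columns grow to the right and rows downward; lengths in m; the calibration is good to about 2 mm. A picture is of the moment at which its call begins: read the wrist's pose just before it. camera_model takes no time and is no camera call; for the wrist camera it gives the pose at the moment of the call.
- finish_job(): hands the job in; it is judged then, once.
Trained networks look in the newest picture that a camera, given by its name, has taken for a name from the list of things; names that differ only in an ending like _2 or _b are one class to them, and where a whole thing is asked for, a point or a joint stands for the part that bears it (a point fixed in the world has none). Each returns a list of dicts, best first, with "conf" (0 to 1); they miss things now and then, are a little off and sometimes report something else, mostly with a low value. They report only what shows in the picture. A call takes as long as a camera call.
- trace(camera, query): "mask" (420x560 bool, what is visible of it) and "box" ([centre column, centre row, width, height] in pixels, round what is visible of it).
- spot_point(camera, query): "pixel" ([column, row] in pixels: a listed point, or the origin of a listed thing).
The state is a dict: "clock": time; "qpos": joint angles; "qvel": joint speeds; "joint_torque": joint torques, N m; "eef_pos": TCP position; "ee_rot": TCP orientation; "ft_force": force on the tool from outside, world axes, zero at the start; "ft_torque": the same for the moment, N m; "opening": finger opening in m; "grasp_force": force on a finger pad.
Only numpy, scipy, OpenCV 4.12 (cv2) and the standard library are available. Lean on these libraries where they do the work, as an engineer would, in place of code of your own. Each camera call takes 0.05 s, during which the arm holds its last target. There are 200 camera calls.

## Working session

There is one attempt and no reset: what is moved stays moved. The work goes in short steps, Python scripts to look and compute and a shell command to move; the robot and the scene stay as the last step left them, time stands still between calls to the robot, and variables do not carry over. Pictures are saved under pics/ and viewed, at most 10 in all, crops included, and the job is handed in when it is done.

```bash
ls; mkdir -p pics; python3 - <<'E'
from cell import *
import cv2,numpy as np
o=get_obs();print({k:np.round(v,3) for k,v in o.items()})
for n in("scene","top"):
    p,d=capture(n);cv2.imwrite(f"pics/{n}0.png",p[:,:,::-1]);np.savez(f"{n}0.npz",p=p,d=d)
    m=camera_model(n);print(n,m)
    for q in("ruler","weight","pin_a","pad","panel"):
        print(q,[(np.round(r["pixel"],1),round(r["conf"],2)) for r in spot_point(n,q)[:3]])
E
```

```text
pics
{'clock': np.float64(0.0), 'qpos': array([ 1.021,  0.125,  1.652, -0.   ,  1.368, -0.083]), 'qvel': array([ 0.001,  0.   ,  0.   , -0.001,  0.   ,  0.001]), 'joint_torque': array([-1.0000e-03, -4.1760e+01, -3.5994e+01,  7.7000e-02,  4.9000e-02,
       -0.0000e+00]), 'eef_pos': array([0.292, 0.58 , 0.213]), 'ee_rot': array([-7.260e-01, -3.056e+00,  3.000e-03]), 'ft_force': array([-0.97 ,  0.526, -0.185]), 'ft_torque': array([-0.025,  0.002,  0.007]), 'grasp_force': np.float64(0.0), 'opening': np.float64(0.095)}
scene {'mtx': array([[453.94877514,   0.        , 279.17468034],
       [  0.        , 453.94877514, 209.69624435],
       [  0.        ,   0.        ,   1.        ]]), 'position': array([ 1.36274419, -0.27307445,  0.5435705 ]), 'orientation': array([-1.82260005, -1.28609935,  0.70744632])}
ruler [(array([259.3, 195.2]), 0.64)]
weight [(array([387.7, 167.9]), 0.58)]
pin_a [(array([114.3, 217.9]), 0.64), (array([326.3, 207.8]), 0.62), (array([237.3, 228.9]), 0.42)]
pad [(array([310.4, 185.3]), 0.85)]
panel [(array([267.8, 214.1]), 0.88)]
top {'mtx': array([[434.93875929,   0.        , 276.17787129],
       [  0.        , 434.93875929, 207.75241259],
       [  0.        ,   0.        ,   1.        ]]), 'position': array([0.45424761, 0.00193903, 1.00105575]), 'orientation': array([-2.13973354,  2.13651663, -0.20050804])}
ruler [(array([278.6, 256.5]), 0.94)]
weight [(array([127.9, 271.1]), 0.61)]
pin_a [(array([232.9, 204.8]), 0.44)]
pad [(array([229.8, 248.7]), 0.9)]
panel [(array([279.4, 229.8]), 0.81)]
```

View pics/top0.png

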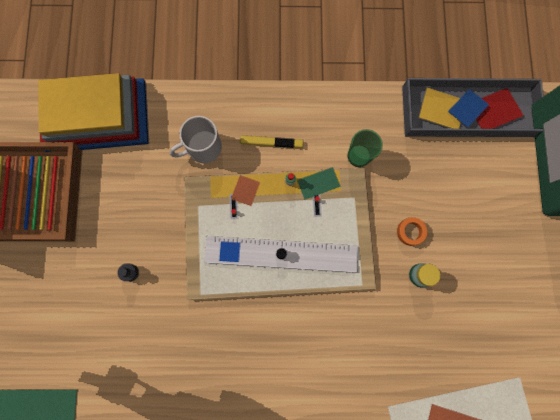

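View pics/scene0.png

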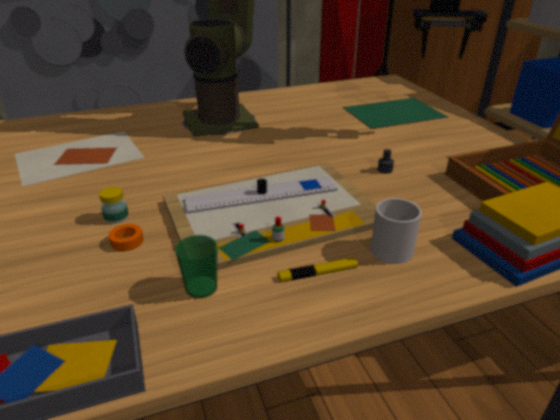

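The top view shows the ruler with its knob at (281,254) and the blue square at (230,252). The pins are near (234,211) and (317,199), the weight is at (128,272) and the glue at (291,180). In the scene view the pins are at (322,205) and (240,227), and the weight at (386,163).

```bash
cat > h.py <<'E'
from cell import *
import cv2,numpy as np
from scipy.spatial.transform import Rotation as R
def ray(m,px):
    d=np.linalg.inv(m["mtx"])@np.r_[px,1.]
    return m["position"],R.from_rotvec(m["orientation"]).apply(d)
def onz(m,px,z):
    p,d=ray(m,px);return p+d*(z-p[2])/d[2]
def tri(a,b):  # closest point of two rays [(p,d),(p,d)]
    A=np.zeros((3,3));c=np.zeros(3)
    for p,d in(a,b):
        d=d/np.linalg.norm(d);P=np.eye(3)-np.outer(d,d);A+=P;c+=P@p
    return np.linalg.solve(A,c)
def blobs(mask,mn=3):
    n,l,s,c=cv2.connectedComponentsWithStats(mask.astype(np.uint8));return [(s[i,4],c[i].round(1)) for i in range(1,n) if s[i,4]>=mn]
def delta(target):  # shift needed in tool axes, units of 30 mm
    o=get_obs();r=R.from_rotvec(o["ee_rot"]);t=r.as_matrix()
    print("eef",o["eef_pos"].round(4),"ang of tool y deg",np.degrees(np.arctan2(t[1,1],t[0,1])).round(2),"tilt",t[:2,2].round(3),"t",o["clock"].round(2),"F",o["ft_force"].round(2))
    if target is not None: print("rows units",(r.inv().apply(np.array(target)-o["eef_pos"])/.03).round(2))
E
python3 - <<'E'
from h import *
D={n:np.load(n+"0.npz") for n in("top","scene")};M={n:camera_model(n) for n in D}
for n in D:
    h=cv2.cvtColor(D[n]["p"],cv2.COLOR_RGB2HSV).astype(int)
    H,S,V=h[...,0],h[...,1],h[...,2]
    roi=np.zeros(H.shape,bool)
    if n=="top": roi[160:300,185:375]=1
    else: roi[165:270,165:380]=1
    print(n,"red",blobs(roi&((H<6)|(H>174))&(S>150)&(V>90)))
    print(n,"blue",blobs(roi&(abs(H-112)<10)&(S>130),20))
    print(n,"black",blobs(roi&(V<35),8))
    w=D[n]["p"]
    for q in("ruler","weight","pad"):
        for r in trace(n,q)[:2]: print(n,q,np.round(r["box"],1),round(r["conf"],2), r["mask"].sum(), [cv2.minAreaRect(np.argwhere(r["mask"])[:,::-1].astype(np.float32))])
E
```

```text
top red [(np.int32(26), array([290.5, 176. ])), (np.int32(17), array([316.6, 198.1])), (np.int32(17), array([233.2, 211.1]))]
top blue [(np.int32(351), array([229.2, 251.5]))]
top black [(np.int32(22), array([233. , 204.2])), (np.int32(32), array([316.6, 207.6])), (np.int32(76), array([281. , 253.5]))]
top ruler [280.5 255.4 154.7  37.9] 0.62 4120 [((281.3714599609375, 253.87103271484375), (152.93148803710938, 27.76723289489746), 3.4682295322418213)]
top weight [129.4 268.9  24.3  18.2] 0.65 323 [((128.0, 271.5), (17.0, 20.0), 90.0)]
top pad [282.2 253.6 151.7  36.1] 0.56 4071 [((281.0525207519531, 253.70596313476562), (151.99876403808594, 27.27928924560547), 3.7826452255249023)]
scene red [(np.int32(6), array([323. , 201.2])), (np.int32(26), array([278.4, 219.7])), (np.int32(9), array([240.9, 225.8]))]
scene blue [(np.int32(133), array([309.9, 184.4]))]
scene black [(np.int32(99), array([261.4, 186.2])), (np.int32(43), array([306. , 268.2]))]
scene ruler [261.3 192.2 153.2  38. ] 0.82 2554 [((260.46661376953125, 190.0153045654297), (23.895187377929688, 152.51966857910156), 81.29777526855469)]
scene weight [386.4 161.4  14.3  21.7] 0.69 283 [((384.5, 161.5), (23.0, 15.0), 90.0)]
scene pad [261.6 194.5 151.5  37.4] 0.69 2402 [((260.11669921875, 190.85153198242188), (23.492055892944336, 151.01849365234375), 81.76437377929688)]
```

```bash
python3 - <<'E'
import cv2
a=cv2.imread("pics/top0.png")[165:305,180:380]
cv2.imwrite("pics/top0c.png",cv2.resize(a,(800,560),interpolation=cv2.INTER_CUBIC))
E
```

```text
(no output)
```

View pics/top0c.png

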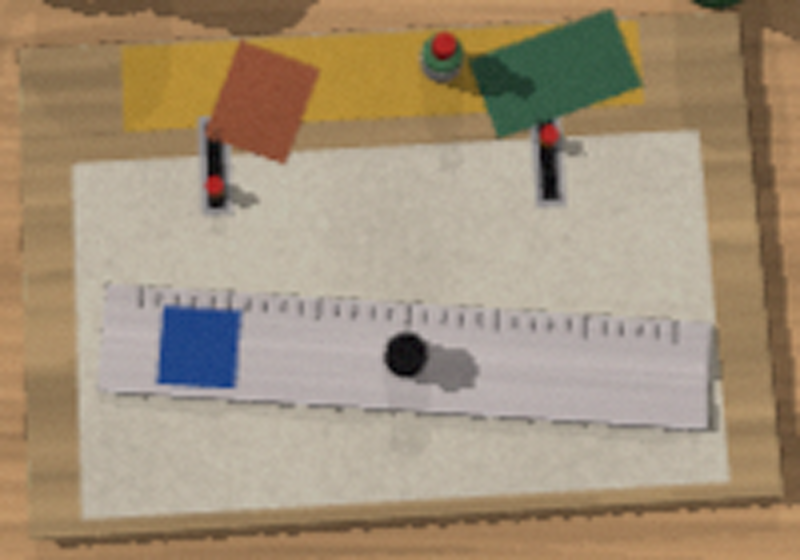

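The enlarged crop shows the pin tops at (215,185) and (549,133). Pin_a is nearer the robot, so the ruler must turn about 12° as well as slide forward.

```bash
python3 - <<'E'
from h import *
M={n:camera_model(n) for n in("top","scene")}
T={"pin_a":((233.2,211.1),(322.6,201.5),.036),"pin_b":((316.7,198.2),(240.9,226.0),.036),"pad":((229.2,251.5),(309.9,184.4),.026),"knobtop":((281,253.2),(261.4,182),.056),"weightneck":((128.6,272),(387,153.5),.056),"glue":((290.5,176),(278.4,217.5),.068)}
for k,(a,b,z) in T.items(): print(k,onz(M["top"],a,z).round(4),onz(M["scene"],b,z).round(4),tri(ray(M["top"],a),ray(M["scene"],b)).round(4))
d=np.load("top0.npz")["d"];
for k,(a,b,z) in T.items():
    c,r=np.round(a).astype(int);dd=np.median(d[r-1:r+2,c-1:c+2]);m=M["top"];print(k,dd,(m["position"]+R.from_rotvec(m["orientation"]).apply(np.linalg.inv(m["mtx"])@[c,r,1]*dd)).round(4))
A=onz(M["top"],T["pin_a"][0],.036);B=onz(M["top"],T["pin_b"][0],.036);print("line angle y-dir",np.degrees(np.arctan2(*(A-B)[[0,1]])),np.linalg.norm(A-B))
P=onz(M["top"],T["pad"][0],.026);K=onz(M["top"],T["knobtop"][0],.056);print("ruler ang",np.degrees(np.arctan2(*(P-K)[[0,1]])),np.linalg.norm((P-K)[:2]))
delta([K[0],K[1],.15])
E
```

```text
pin_a [0.6142 0.0841 0.036 ] [0.6183 0.0852 0.036 ] [0.615  0.0855 0.0339]
pin_b [ 0.6443 -0.1042  0.036 ] [ 0.6477 -0.1026  0.036 ] [ 0.645  -0.1032  0.0344]
pad [0.5244 0.0923 0.026 ] [0.525  0.0954 0.026 ] [0.525  0.0938 0.0261]
knobtop [ 0.5187 -0.0226  0.056 ] [ 0.5275 -0.0219  0.056 ] [ 0.5195 -0.0212  0.0516]
weightneck [0.4782 0.3037 0.056 ] [0.4961 0.3112 0.056 ] [0.4814 0.3131 0.0474]
glue [ 0.6878 -0.0435  0.068 ] [ 0.6896 -0.0392  0.068 ] [ 0.6886 -0.0413  0.0677]
pin_a 0.97610515 [0.6143 0.0845 0.0368]
pin_b 0.9837385 [ 0.6446 -0.1047  0.0371]
pad 0.9698995 [0.5232 0.0926 0.0271]
knobtop 0.9413466 [ 0.5191 -0.0226  0.0571]
weightneck 0.94527936 [0.4786 0.3075 0.0412]
glue 0.9589703 [ 0.6876 -0.0424  0.0688]
line angle y-dir -9.086591227532788 0.19068912741064536
ruler ang 2.8339932467953353 0.11505761621176712Traceback (most recent call last):
  File "<stdin>", line 10, in <module>
  File "h.py", line 18, in delta
    print("eef",o["eef_pos"].round(4),"ang of tool y deg",np.degrees(np.arctan2(t[1,1],t[0,1])).round(2),"tilt",t[:2,2].round(3),"t",o["clock"].round(2),"F",o["ft_force"].round(2))
                                                                                                                                     ^^^^^^^^^^^^^^^^
AttributeError: 'float' object has no attribute 'round'
```

```bash
sed -i 's/o\["clock"\].round(2)/round(float(o["clock"]),2)/' h.py; python3 - <<'E'
from h import *
delta([.5195,-.022,.16])
E
```

```text
eef [0.2925 0.5805 0.2147] ang of tool y deg 63.26 tilt [0. 0.] t 0.9 F [-0.32  1.05 -0.38]
rows units [-15.79 -14.53   1.82]
```

```bash
python3 -m inch '[[-0.987,-0.908,0.114,0,0,0,1],[-0.987,-0.908,0.114,0,0,0,1],[-0.987,-0.908,0.114,0,0,0,1],[-0.987,-0.908,0.114,0,0,0,1],[-0.987,-0.908,0.114,0,0,0,1],[-0.987,-0.908,0.114,0,0,0,1],[-0.987,-0.908,0.114,0,0,0,1],[-0.987,-0.908,0.114,0,0,0,1]]' 12 | tail -c 500
python3 -m inch '[[-0.987,-0.908,0.114,0,0,0,1],[-0.987,-0.908,0.114,0,0,0,1],[-0.987,-0.908,0.114,0,0,0,1],[-0.987,-0.908,0.114,0,0,0,1],[-0.987,-0.908,0.114,0,0,0,1],[-0.987,-0.908,0.114,0,0,0,1],[-0.987,-0.908,0.114,0,0,0,1],[-0.987,-0.908,0.114,0,0,0,1]]' | tail -c 500
python3 -m inch '[[0,0,0,0,0,1,1],[0,0,0,0,0,1,1],[0,0,0,0,0,1,1],[0,0,0,0,0,1,1],[0,0,0,0,0,1,1],[0,0,0,0,0,1,1],[0,0,0,0,0,1,1],[0,0,0,0,0,1,1]]' | tail -c 500
python3 -m inch '[[0,0,0,0,0,1,1],[0,0,0,0,0,1,1],[0,0,0,0,0,1,1],[0,0,0,0,0,0.55,1],[0,0,0,0,0,0,1],[0,0,0,0,0,0,1]]' | tail -c 500
python3 - <<'E'
from h import *
delta([.5195,-.022,.12])
m=camera_model("wrist");p,d=capture("wrist");cv2.imwrite("pics/w1.png",p[:,:,::-1]);np.savez("w1.npz",p=p,d=d,**m)
print(m)
E
```

```text
clock: 1.9
eef_pos: [0.4064, 0.278, 0.1874]
ee_rot: [0.726, 3.056, 0.001]
ft_force: [0.7, 0.3, -0.2]
opening: 0.0952
grasp_force: 0.0
clock: 2.9
eef_pos: [0.5199, -0.0233, 0.1601]
ee_rot: [0.727, 3.056, 0.0]
ft_force: [-0.0, -1.0, -0.2]
opening: 0.095
grasp_force: 0.0
clock: 3.9
eef_pos: [0.5195, -0.022, 0.1601]
ee_rot: [1.863, 2.529, 0.0]
ft_force: [0.7, 0.5, -0.7]
opening: 0.0949
grasp_force: 0.0
clock: 4.65
eef_pos: [0.5195, -0.022, 0.16]
ee_rot: [2.276, 2.165, 0.0]
ft_force: [0.0, 0.5, -0.0]
opening: 0.0951
grasp_force: 0.0
eef [ 0.5195 -0.022   0.16  ] ang of tool y deg -2.88 tilt [ 0. -0.] t 4.65 F [ 0.01  0.46 -0.01]
rows units [-0.    0.    1.33]
{'mtx': array([[305.92627842,   0.        , 282.08775872],
       [  0.        , 305.92627842, 207.64530381],
       [  0.        ,   0.        ,   1.        ]]), 'position': array([0.52330304, 0.04422701, 0.32973807]), 'orientation': array([ 2.8974855 , -0.07333914, -0.00984718])}
```

View pics/w1.png

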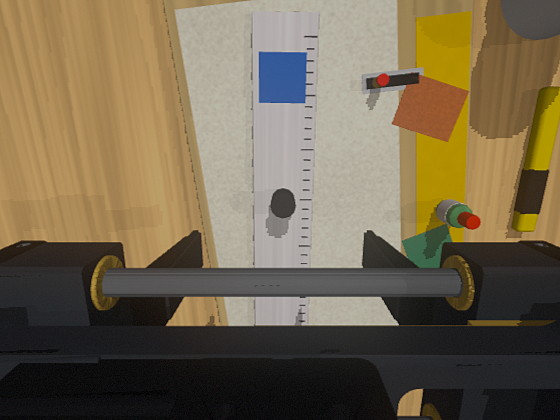

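The wrist view shows the knob top at about (283,203), the blue square at (283,77), pin_a's red top at (383,79) and the glue's red cap at (473,222). The knob lies midway between the open fingers.

```bash
python3 - <<'E'
from h import *
z=np.load("w1.npz");m={k:z[k] for k in("mtx","position","orientation")}
mt=camera_model("top")
h=cv2.cvtColor(z["p"],cv2.COLOR_RGB2HSV).astype(int);H,S,V=h[...,0],h[...,1],h[...,2]
red=blobs(((H<6)|(H>174))&(S>150)&(V>90),15);bl=blobs((abs(H-112)<10)&(S>130),200);k=(V<75);k[:180]=0;k[222:]=0;k[:,:255]=0;k[:,:1]=0;k[:,310:]=0
kn=blobs(k,50);print(red,bl,kn)
pa=min(red,key=lambda b:abs(b[1]-[383,79]).sum())[1];pd=max(bl,key=lambda b:b[0])[1];kp=max(kn,key=lambda b:b[0])[1]
for n,px,t,zz in(("pin_a",pa,(233.2,211.1),.036),("pad",pd,(229.2,251.5),.026),("knob",kp,(281,253.2),.05)):
    print(n,onz(m,px,zz).round(4),tri(ray(m,px),ray(mt,t)).round(4))
E
```

```text
[(np.int32(119), array([382.6,  79.5])), (np.int32(81), array([473.2, 222.6]))] [(np.int32(2354), array([281.7,  77.1]))] [(np.int32(558), array([282.5, 203.1]))]
pin_a [0.6154 0.085  0.036 ] [0.6127 0.0836 0.0448]
pad [0.5252 0.0932 0.026 ] [0.5248 0.0927 0.0269]
knob [ 0.5202 -0.0207  0.05  ] [ 0.52   -0.0231  0.0397]
```

```bash
python3 -m inch '[[0,0,1,0,0,0,1],[0,0,1,0,0,0,1],[0,0,1,0,0,0,0.3],[0,0,0.8,0,0,0,0],[0,0,0.5,0,0,0,-0.2],[0,0,0,0,0,0,-0.2],[0,0,0,0,0,0,-1],[0,0,0,0,0,0,-1]]' 12 | tail -c 300
python3 -m inch '[[0,0,0,0,0,0,-1],[0,0,0,0,0,0,-1],[0,0,0,0,0,0,-1],[0,0,0,0,0,0,-1]]' 12| tail -c 300
python3 - <<'E'
from h import *
for i in range(3): delta(None);capture("top")
E
```

```text
clock: 5.7
eef_pos: [0.5205, -0.0221, 0.0322]
ee_rot: [2.276, 2.163, 0.002]
ft_force: [-0.7, -0.3, -0.9]
opening: 0.0408
grasp_force: 0.0
clock: 6.2
eef_pos: [0.5199, -0.0221, 0.0315]
ee_rot: [2.277, 2.164, 0.001]
ft_force: [-0.4, 0.3, 3.9]
opening: 0.0239
grasp_force: 12.0
eef [ 0.5199 -0.0221  0.0315] ang of tool y deg -2.92 tilt [ 0.001 -0.   ] t 6.2 F [-0.44  0.34  3.9 ]
eef [ 0.5199 -0.022   0.0315] ang of tool y deg -2.92 tilt [ 0.001 -0.   ] t 6.25 F [-0.19 -0.19  3.76]
eef [ 0.5199 -0.022   0.0314] ang of tool y deg -2.92 tilt [ 0.001 -0.   ] t 6.3 F [-0.29  0.83  4.03]
```

```bash
python3 -m inch '[[0,0,-0.01,0,0,-0.35,-1],[0,0,0,0,0,-0.35,-1],[0,0,0,0,0,-0.35,-1],[0,0,0,0,0,-0.35,-1],[0,0,0,0,0,-0.35,-1],[0,0,0,0,0,-0.35,-1]]' 16 | tail -c 300
python3 -m inch '[[0,0.2,0,0,0,0,-1],[0,0.25,0,0,0,0,-1],[0,0.25,0,0,0,0,-1],[0,0.25,0,0,0,0,-1],[0,0.25,0,0,0,0,-1],[0,0.2,0,0,0,0,-1],[0,0.2,0,0,0,0,-1],[0,0.1,0,0,0,0,-1]]'| tail -c 300
python3 - <<'E'
from h import *
delta(None)
p,d=capture("top");cv2.imwrite("pics/top2c.png",cv2.resize(p[165:305,180:380,::-1],(800,560),interpolation=cv2.INTER_CUBIC))
delta(None)
E
```

```text
clock: 7.1
eef_pos: [0.5195, -0.022, 0.0313]
ee_rot: [2.035, 2.393, 0.0]
ft_force: [2.0, -1.5, 3.2]
opening: 0.0232
grasp_force: 16.0
clock: 8.1
eef_pos: [0.568, -0.0139, 0.0312]
ee_rot: [-2.033, -2.39, 0.006]
ft_force: [-6.3, -0.9, 9.5]
opening: 0.0232
grasp_force: 16.0
eef [ 0.568  -0.0139  0.0312] ang of tool y deg 9.24 tilt [-0.006 -0.   ] t 8.1 F [-6.32 -0.85  9.51]
eef [ 0.5683 -0.0138  0.0312] ang of tool y deg 9.24 tilt [-0.005 -0.   ] t 8.15 F [-4.46 -0.48  8.55]
```

View pics/top2c.png

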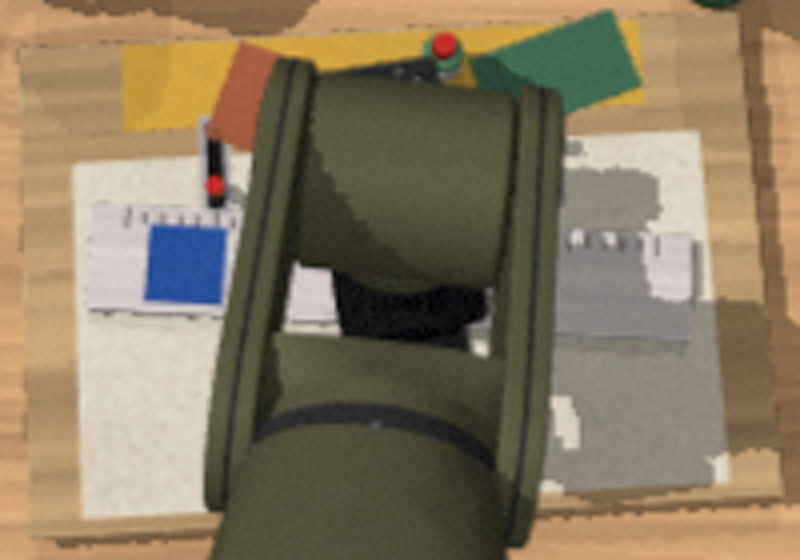

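The ruler's scaled edge runs from about (90,205) to (690,235) in the crop, so it turned only slightly and the knob slipped in the grip. I'll ease the downward load, turn the tool back with a loose grip, then grip harder and turn again.

```bash
python3 -m inch '[[0,0,-0.02,0,0,0,-0.42],[0,0,-0.02,0,0,0.4,-0.42],[0,0,0,0,0,0.5,-0.42],[0,0,0,0,0,0.5,-0.42],[0,0,0,0,0,0.5,-0.42],[0,0,0,0,0,0,-1],[0,0,0,0,0,0,-1],[0,0,0,0,0,0,-1]]' 50 | tail -c 300
python3 -m inch '[[0,0,0,0,0,-0.3,-1],[0,0,0,0,0,-0.35,-1],[0,0,0,0,0,-0.35,-1],[0,0,0,0,0,-0.35,-1],[0,0,0,0,0,-0.35,-1],[0,0,0,0,0,-0.3,-1],[0,0,0,0,0,0,-1]]'| tail -c 300
cat >> h.py <<'E'
def pose():
    delta(None);p,d=capture("top")
    h=cv2.cvtColor(p,cv2.COLOR_RGB2HSV).astype(int);m=camera_model("top")
    k=(abs(h[...,0]-112)<10)&(h[...,1]>130);k[:160]=0;k[300:]=0;k[:,:185]=0;k[:,375:]=0
    b=max(blobs(k,20),key=lambda b:b[0]);P=onz(m,b[1],.026)
    print("pad",b,P.round(4),"rect",cv2.minAreaRect(np.argwhere(k)[:,::-1].astype(np.float32)))
    K=get_obs()["eef_pos"];print("ruler y-dir deg (want -9.1)",np.degrees(np.arctan2(*(P-K)[[0,1]])).round(2),"dist",np.linalg.norm((P-K)[:2]).round(4))
    return p
E
python3 -c "
from h import *
pose();delta(None)"
```

```text
clock: 9.15
eef_pos: [0.5688, -0.0138, 0.0313]
ee_rot: [-2.254, -2.186, 0.002]
ft_force: [0.6, -0.6, -4.0]
opening: 0.0231
grasp_force: 50.0
clock: 10.02
eef_pos: [0.5698, -0.0139, 0.0324]
ee_rot: [2.026, 2.401, 0.0]
ft_force: [-0.1, 0.3, -4.8]
opening: 0.0228
grasp_force: 50.0
eef [ 0.5698 -0.0139  0.0324] ang of tool y deg 9.7 tilt [ 0. -0.] t 10.03 F [-0.07  0.26 -4.78]
pad (np.int32(334), array([226.2, 239.8])) [0.5506 0.0995 0.026 ] rect ((256.51654052734375, 239.49142456054688), (19.83057975769043, 79.00569152832031), 89.04515838623047)
ruler y-dir deg (want -9.1) -9.62 dist 0.115
eef [ 0.5698 -0.0139  0.0324] ang of tool y deg 9.69 tilt [0. 0.] t 10.07 F [ 0.06  0.47 -5.25]
```

```bash
python3 -m inch '[[0,0,0.03,0,0,0.1,-1],[0,0.15,0,0,0,0,-1],[0,0.15,0,0,0,0,-1],[0,0.15,0,0,0,0,-1],[0,0.12,0,0,0,0,-1],[0,0,0,0,0,0,-1],[0,0,0,0,0,0,-1]]' 50 | tail -c 300
python3 -c "
from h import *
p=pose();delta(None)
cv2.imwrite('pics/top3c.png',cv2.resize(p[165:305,180:380,::-1],(800,560),interpolation=cv2.INTER_CUBIC))"
```

```text
clock: 10.95
eef_pos: [0.5866, -0.0112, 0.0314]
ee_rot: [-2.038, -2.391, 0.0]
ft_force: [-1.1, 0.1, -4.5]
opening: 0.0231
grasp_force: 50.0
eef [ 0.5866 -0.0112  0.0314] ang of tool y deg 9.12 tilt [-0.  0.] t 10.95 F [-1.15  0.11 -4.47]
pad (np.int32(323), array([224.9, 231.8])) [0.5686 0.1028 0.026 ] rect ((253.91879272460938, 228.10702514648438), (18.322040557861328, 76.38255310058594), 82.1998062133789)
ruler y-dir deg (want -9.1) -8.93 dist 0.1154
eef [ 0.5865 -0.0112  0.0314] ang of tool y deg 9.11 tilt [-0. -0.] t 11.0 F [ 0.21  0.23 -3.76]
```

View pics/top3c.png

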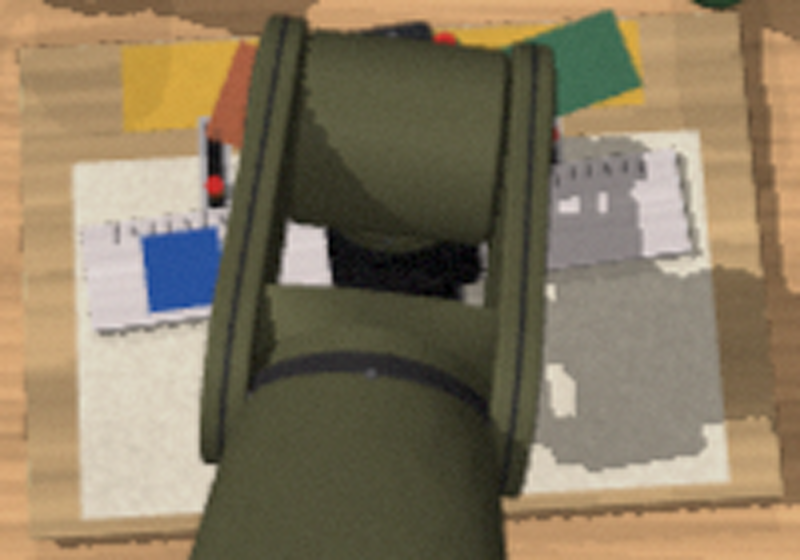

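The scaled edge is now parallel to the pin line, about 8 mm short of it: pin_a is at (215,185) and the edge there is near y 215.

```bash
python3 -m inch '[[0,0,0.02,0,0,0,-1],[0,0.05,0.01,0,0,0,-1],[0,0.05,0,0,0,0,-1],[0,0.03,0,0,0,0,-1],[0,0.02,0,0,0,0,-1],[0,0,0,0,0,0,-1]]' 15 | tail -c 300
python3 -c "
from h import *
for i in range(4): pose() if i==0 else (delta(None),capture('top'))"
```

```text
clock: 11.75
eef_pos: [0.5916, -0.0107, 0.0314]
ee_rot: [2.038, 2.39, 0.0]
ft_force: [-4.0, -1.7, 5.4]
opening: 0.0232
grasp_force: 15.0
eef [ 0.5916 -0.0107  0.0314] ang of tool y deg 9.11 tilt [ 0.001 -0.   ] t 11.75 F [-4.01 -1.67  5.42]
pad (np.int32(321), array([224.7, 229.5])) [0.5738 0.1034 0.026 ] rect ((255.1606903076172, 226.21018981933594), (18.404918670654297, 78.9050521850586), 83.0656509399414)
ruler y-dir deg (want -9.1) -8.84 dist 0.1154
eef [ 0.5916 -0.0106  0.0313] ang of tool y deg 9.11 tilt [ 0.001 -0.   ] t 11.8 F [-3.55 -1.29  5.66]
eef [ 0.5915 -0.0106  0.0313] ang of tool y deg 9.11 tilt [ 0.001 -0.   ] t 11.85 F [-4.03 -1.64  6.09]
eef [ 0.5916 -0.0106  0.0313] ang of tool y deg 9.11 tilt [ 0.001 -0.   ] t 11.9 F [-2.98 -1.21  5.15]
```

```bash
f(){ grep -E 'eef_pos|ft_force' | tr '\n' ' '; echo; }
python3 -m inch '[[0,0,-0.012,0,0,0,-1],[0,0,0,0,0,0,-1]]' 10 | f
python3 -m inch '[[0,0.02,0,0,0,0,-1],[0,0,0,0,0,0,-1]]' | f
python3 -m inch '[[0,0.02,0,0,0,0,-1],[0,0,0,0,0,0,-1]]' | f
python3 -m inch '[[0,0.02,0,0,0,0,-1],[0,0,0,0,0,0,-1]]' | f
```

```text
eef_pos: [0.5916, -0.0106, 0.0313] ft_force: [-2.3, -1.4, 3.8] 
eef_pos: [0.5916, -0.0106, 0.0313] ft_force: [-4.6, -1.4, 5.5] 
eef_pos: [0.5922, -0.0104, 0.0313] ft_force: [-3.8, -1.9, 5.7] 
eef_pos: [0.5928, -0.0103, 0.0313] ft_force: [-4.0, -2.0, 5.5]
```

```bash
f(){ grep -E 'eef_pos|ft_force' | tr '\n' ' '; echo; }
python3 -m inch '[[0,0,-0.015,0,0,0,-1],[0,0,0,0,0,0,-1]]' 10 | f
python3 -m inch '[[0,0.02,0,0,0,0,-1],[0,0,0,0,0,0,-1]]' | f
python3 -m inch '[[0,0.02,0,0,0,0,-1],[0,0,0,0,0,0,-1]]' | f
python3 -c "
from h import *
pose()
for i in range(5): capture('top'); print(get_obs()['ft_force'].round(2),get_obs()['eef_pos'].round(4))"
```

```text
eef_pos: [0.5928, -0.0103, 0.0313] ft_force: [-3.2, -1.2, 5.0] 
eef_pos: [0.5934, -0.0101, 0.0313] ft_force: [-3.7, -0.4, 2.9] 
eef_pos: [0.5938, -0.01, 0.0313] ft_force: [-5.5, -0.9, 2.9] 
eef [ 0.5938 -0.01    0.0313] ang of tool y deg 9.11 tilt [-0.001  0.   ] t 13.7 F [-5.46 -0.87  2.94]
pad (np.int32(317), array([224.3, 228.5])) [0.5761 0.1043 0.026 ] rect ((253.80996704101562, 224.66998291015625), (18.24335479736328, 76.93321990966797), 81.8698959350586)
ruler y-dir deg (want -9.1) -8.83 dist 0.1157
[-5.51 -0.55  3.7 ] [ 0.5939 -0.01    0.0313]
[-4.64 -1.42  3.28] [ 0.5938 -0.01    0.0313]
[-4.79 -0.95  3.91] [ 0.5939 -0.01    0.0313]
[-4.71 -1.91  3.62] [ 0.5939 -0.01    0.0313]
[-5.42 -1.4   4.17] [ 0.5939 -0.01    0.0313]
```

```bash
cat > s.sh <<'E'
python3 -c "
from h import *
L=[]
for i in range(4): capture('top'); o=get_obs();L.append(np.r_[o['ft_force'],o['eef_pos']*1000])
print(np.mean(L,0).round(2),round(float(o['clock']),2),o['grasp_force'])"
E
python3 -m inch '[[0,0.01,0,0,0,0,-1],[0,0,0,0,0,0,-1]]' 5 >/dev/null; sh s.sh
python3 -m inch '[[0,0.01,0,0,0,0,-1],[0,0,0,0,0,0,-1]]' >/dev/null; sh s.sh
python3 -c "
from h import *
pose()"
```

```text
[ -4.82  -1.21   3.1  594.16  -9.95  31.27] 14.45 5.000646873822916
[ -5.1   -1.63   3.67 594.4   -9.93  31.28] 14.9 5.000848194040373
eef [ 0.5944 -0.0099  0.0313] ang of tool y deg 9.12 tilt [-0.001 -0.   ] t 14.9 F [-4.51 -0.86  3.96]
pad (np.int32(315), array([224.3, 228.4])) [0.5763 0.1043 0.026 ] rect ((256.17059326171875, 226.25222778320312), (18.56800651550293, 81.61461639404297), 85.66769409179688)
ruler y-dir deg (want -9.1) -8.99 dist 0.1157
```

```bash

python3 -m inch '[[0,0.012,0,0,0,0,-1],[0,0,0,0,0,0,-1]]' >/dev/null; sh s.sh
python3 -m inch '[[0,0.012,0,0,0,0,-1],[0,0,0,0,0,0,-1]]' >/dev/null; sh s.sh
python3 -c "
from h import *
pose()"
```

```text
[ -5.29  -1.82   3.57 594.65  -9.93  31.27] 15.4 5.000899051810848
[ -5.72  -1.71   4.34 594.9   -9.91  31.24] 15.85 5.000948039069044
eef [ 0.5949 -0.0099  0.0313] ang of tool y deg 9.12 tilt [-0.001 -0.   ] t 15.85 F [-5.74 -1.94  4.98]
pad (np.int32(313), array([224.2, 228.3])) [0.5766 0.1045 0.026 ] rect ((255.60000610351562, 224.1999969482422), (18.1019344329834, 80.61017608642578), 81.8698959350586)
ruler y-dir deg (want -9.1) -9.11 dist 0.1159
```

```bash

python3 -m inch '[[0,0.012,-0.005,0,0,0,-1],[0,0,0,0,0,0,-1]]' >/dev/null; sh s.sh
python3 -m inch '[[0,0.012,-0.005,0,0,0,-1],[0,0,0,0,0,0,-1]]' >/dev/null; sh s.sh
python3 -m inch '[[0,0.012,-0.005,0,0,0,-1],[0,0,0,0,0,0,-1]]' >/dev/null; sh s.sh
python3 -c "
from h import *
pose()
print(camera_model('wrist'))
p,d=capture('wrist');np.savez('w2.npz',p=p,d=d)
cv2.imwrite('pics/w2.png',cv2.resize(p[40:240,180:460,::-1],(784,560),interpolation=cv2.INTER_CUBIC))"
```

```text
[ -5.46  -2.17   3.7  595.2   -9.91  31.26] 16.35 5.000859271058289
[ -5.08  -2.12   2.95 595.51  -9.89  31.25] 16.8 5.000523869530298
[ -4.48  -2.32   1.79 595.86  -9.87  31.28] 17.25 5.000138734940265
eef [ 0.5959 -0.0099  0.0313] ang of tool y deg 9.13 tilt [-0.001 -0.   ] t 17.25 F [-4.05 -3.05  2.28]
pad (np.int32(311), array([224.2, 228.2])) [0.5768 0.1045 0.026 ] rect ((251.72999572753906, 224.6099853515625), (18.384775161743164, 72.54915618896484), 81.8698959350586)
ruler y-dir deg (want -9.1) -9.46 dist 0.116
{'mtx': array([[305.92627842,   0.        , 282.08775872],
       [  0.        , 305.92627842, 207.64530381],
       [  0.        ,   0.        ,   1.        ]]), 'position': array([0.58591031, 0.05564856, 0.20097978]), 'orientation': array([2.88958878, 0.23033955, 0.02477785])}
```

View pics/w2.png

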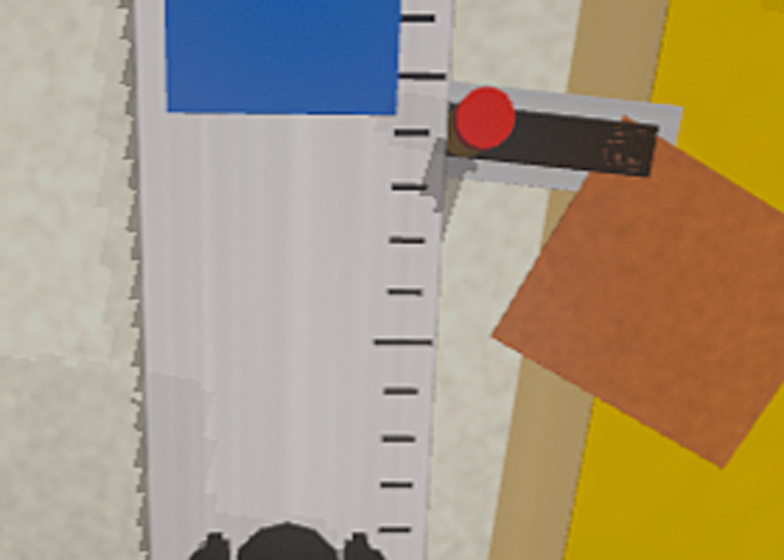

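The wrist crop shows pin_a's red top at (485,118) with the ruler's edge at x≈448 against the pin, so pin_a is touching. The ruler is turning about it towards pin_b.

```bash

python3 -m inch '[[0,0.015,0,0,0,0,-1],[0,0,0,0,0,0,-1]]' >/dev/null; sh s.sh
python3 -m inch '[[0,0.015,0,0,0,0,-1],[0,0,0,0,0,0,-1]]' >/dev/null; sh s.sh
python3 -m inch '[[0,0.015,0,0,0,0,-1],[0,0,0,0,0,0,-1]]' >/dev/null; sh s.sh
```

```text
[ -5.42  -2.36   3.19 595.96  -9.87  31.23] 17.8 5.000682960671838
[ -6.7   -2.59   3.91 596.08  -9.88  31.23] 18.25 5.00091850393801
[ -7.73  -2.83   4.43 596.2   -9.87  31.2 ] 18.7 5.0005458886153065
```

```bash
python3 -c "
from h import *
pose()"
python3 -m inch '[[0,0.012,0,0,0,0,-1],[0,0,0,0,0,0,-1],[0,0,0,0,0,0,-1]]' >/dev/null; sh s.sh
python3 -m inch '[[0,0.012,-0.005,0,0,0,-1],[0,0,0,0,0,0,-1],[0,0,0,0,0,0,-1]]' >/dev/null; sh s.sh; python3 -c "
from h import *
pose()"
```

```text
eef [ 0.5962 -0.0099  0.0312] ang of tool y deg 9.14 tilt [-0.004 -0.001] t 18.7 F [-7.84 -3.55  3.33]
pad (np.int32(311), array([224.2, 228.1])) [0.577  0.1046 0.026 ] rect ((255.93844604492188, 224.50770568847656), (18.357139587402344, 80.87064361572266), 82.87498474121094)
ruler y-dir deg (want -9.1) -9.53 dist 0.116
[ -8.78  -2.94   4.98 596.27  -9.88  31.19] 19.32 5.000504642230226
[ -9.25  -3.     5.66 596.4   -9.85  31.18] 19.9 5.000802291906439
eef [ 0.5964 -0.0099  0.0312] ang of tool y deg 9.13 tilt [-0.005 -0.001] t 19.9 F [-9.26 -3.53  5.63]
pad (np.int32(308), array([224.1, 228.1])) [0.577  0.1048 0.026 ] rect ((256.1846008300781, 224.4769287109375), (18.357139587402344, 81.36678314208984), 82.87498474121094)
ruler y-dir deg (want -9.1) -9.61 dist 0.1162
```

```bash

python3 -m inch '[[0,0.005,-0.012,0,0,0,-1],[0,0,0,0,0,0,-1],[0,0,0,0,0,0,-1]]' >/dev/null; sh s.sh
python3 -m inch '[[0,0.005,-0.01,0,0,0,-1],[0,0,0,0,0,0,-1],[0,0,0,0,0,0,-1]]' >/dev/null; sh s.sh; python3 -c "
from h import *
pose()"
```

```text
[ -8.57  -3.78   3.76 596.38  -9.86  31.18] 20.52 5.00011234820704
[ -8.63  -3.85   2.46 596.43  -9.86  31.2 ] 21.1 4.999736874742666
eef [ 0.5964 -0.0099  0.0312] ang of tool y deg 9.13 tilt [-0.006 -0.001] t 21.1 F [-8.98 -4.48  2.48]
pad (np.int32(308), array([224.1, 228.1])) [0.577  0.1048 0.026 ] rect ((256.6153869628906, 224.42308044433594), (18.357139587402344, 82.23502349853516), 82.87498474121094)
ruler y-dir deg (want -9.1) -9.61 dist 0.1163
```

```bash

python3 -m inch '[[0,0.01,0,0,0,0,-1],[0,0,0,0,0,0,-1],[0,0,0,0,0,0,-1],[0,0,0,0,0,0,-1],[0,0,0,0,0,0,-1]]' >/dev/null; sh s.sh
```

```text
[ -9.07  -3.74   3.26 596.53  -9.85  31.2 ] 21.98 5.000023757602321
```

```bash

python3 -m inch '[[0,-0.015,0,0,0,0,-1],[0,-0.015,0,0,0,0,-1],[0,0,0,0,0,0,-1]]' >/dev/null; sh s.sh
python3 -m inch '[[0,-0.015,0,0,0,0,-1],[0,-0.015,0,0,0,0,-1],[0,0,0,0,0,0,-1]]' >/dev/null; sh s.sh
```

```text
[-6.4100e+00 -3.4600e+00  1.5000e-01  5.9648e+02 -9.8500e+00  3.1230e+01] 22.55 4.997964142385172
[ -4.18  -3.45  -2.85 596.25  -9.88  31.3 ] 23.12 4.997716132784262
```

```bash

python3 -m inch '[[-0.01,-0.01,0.012,0,0,0,-1],[-0.01,-0.015,0.008,0,0,0,-1],[0,0,0,0,0,0,-1]]' >/dev/null; sh s.sh
python3 -m inch '[[-0.01,-0.015,0.01,0,0,0,-1],[0,0,0,0,0,0,-1],[0,0,0,0,0,0,-1]]' >/dev/null; sh s.sh
```

```text
[ -3.96  -1.1   -3.06 596.23 -10.04  31.59] 23.7 4.9952115629275795
[ -3.92   1.5   -3.93 596.18 -10.29  31.7 ] 24.27 4.9916352268337505
```

```bash

python3 -m inch '[[0.005,-0.015,0.01,0,0,0,-1],[0,-0.015,0,0,0,0,-1],[0,0,0,0,0,0,-1]]' >/dev/null; sh s.sh
python3 -c "
from h import *
pose()"
```

```text
[-1.7000e+00  1.9000e-01 -4.6600e+00  5.9575e+02 -1.0700e+01  3.1660e+01] 24.85 4.9893941017217
eef [ 0.5957 -0.0107  0.0317] ang of tool y deg 9.11 tilt [ 0.001 -0.   ] t 24.85 F [-1.41 -0.13 -4.54]
pad (np.int32(313), array([224.7, 228.7])) [0.5757 0.1034 0.026 ] rect ((256.2702941894531, 223.6216278076172), (18.412687301635742, 81.54190063476562), 80.53767395019531)
ruler y-dir deg (want -9.1) -9.96 dist 0.1158
```

```bash

python3 -m inch '[[0,0,0.015,0,0,0,-1],[0,0,0.01,0,0,0,-1],[0,0,0,0,0,0,-1]]' 8 >/dev/null; sh s.sh
python3 -m inch '[[0,0.02,0,0,0,0,-1],[0,0.02,0,0,0,0,-1],[0,0,0,0,0,0,-1]]' >/dev/null; sh s.sh
python3 -c "
from h import *
pose()"
```

```text
[-4.5800e+00  2.4000e-01  2.0700e+00  5.9564e+02 -1.0710e+01  3.1360e+01] 25.48 8.000280516243073
[ -7.72  -1.     5.55 596.06 -10.64  31.26] 26.05 8.002607234520838
eef [ 0.596  -0.0106  0.0312] ang of tool y deg 9.12 tilt [-0.002 -0.   ] t 26.05 F [-7.04 -0.99  5.59]
pad (np.int32(311), array([224.5, 228.5])) [0.5761 0.1039 0.026 ] rect ((254.9171600341797, 224.51858520507812), (18.374326705932617, 78.34156799316406), 81.76437377929688)
ruler y-dir deg (want -9.1) -9.88 dist 0.1162
```

```bash

python3 -m inch '[[0,0.02,0,0,0,0,-1],[0,0,0,0,0,0,-1],[0,0,0,0,0,0,-1]]' >/dev/null; sh s.sh
python3 -m inch '[[0,0.015,-0.004,0,0,0,-1],[0,0,0,0,0,0,-1],[0,0,0,0,0,0,-1]]' >/dev/null; sh s.sh
python3 -c "
from h import *
pose()"
```

```text
[ -9.12  -1.05   6.24 596.22 -10.61  31.22] 26.68 8.003790361981373
[ -9.92  -1.52   6.8  596.35 -10.61  31.22] 27.25 8.0045318059274
eef [ 0.5963 -0.0106  0.0312] ang of tool y deg 9.13 tilt [-0.004 -0.001] t 27.25 F [-10.14  -1.21   6.28]
pad (np.int32(310), array([224.5, 228.3])) [0.5766 0.1039 0.026 ] rect ((255.47686767578125, 223.84971618652344), (18.55097770690918, 79.7540054321289), 81.25383758544922)
ruler y-dir deg (want -9.1) -9.82 dist 0.1162
```

```bash

python3 -m inch '[[0,-0.015,0,0,0,0,-1],[0,-0.015,0,0,0,0,-1],[0,0,0,0,0,0,-1]]' >/dev/null; sh s.sh
python3 -m inch '[[0,-0.015,0.008,0,0,0,-1],[0,-0.015,0.004,0,0,0,-1],[0,0,0,0,0,0,-1]]' >/dev/null; sh s.sh
```

```text
[ -6.54  -1.03   4.01 596.35 -10.62  31.26] 27.88 8.000470063440037
[ -4.14  -0.7    5.7  596.36 -10.61  31.24] 28.45 8.002439888855406
```

```bash

python3 -m inch '[[0,-0.015,0,0,0,0,-1],[0,-0.015,0.004,0,0,0,-1],[0,0,0,0,0,0,-1]]' >/dev/null; sh s.sh
python3 -m inch '[[0,-0.015,0,0,0,0,-1],[0,0,0,0,0,0,-1]]' >/dev/null; sh s.sh
```

```text
[ 4.8000e-01  1.2000e-01  5.1700e+00  5.9619e+02 -1.0650e+01  3.1210e+01] 29.02 8.008117318062489
[  1.51   1.01   5.11 595.82 -10.69  31.19] 29.48 8.008084386092378
```

```bash

python3 -m inch '[[0,0.012,-0.005,0,0,0,-1],[0,0,-0.005,0,0,0,-1],[0,0,0,0,0,0,-1]]' 4 >/dev/null; sh s.sh
python3 -c "
from h import *
pose()"
```

```text
[ 2.6600e+00  5.5000e-01  4.8400e+00  5.9559e+02 -1.0710e+01  3.1130e+01] 30.05 4.001230351050253
eef [ 0.5956 -0.0107  0.0311] ang of tool y deg 9.11 tilt [ 0.002 -0.   ] t 30.05 F [3.33 0.77 5.81]
pad (np.int32(315), array([224.7, 228.7])) [0.5757 0.1034 0.026 ] rect ((256.4362487792969, 224.50254821777344), (18.534547805786133, 81.33619689941406), 81.97276306152344)
ruler y-dir deg (want -9.1) -9.92 dist 0.1158
```

```bash

python3 -m inch '[[0,0,0,0,0,0,-0.3],[0,0,0,0,0,0,-0.3],[0,0,0,0,0,0,-0.3],[0,0,0,0,0,0,-0.3]]' >/dev/null; sh s.sh
python3 -m inch '[[0,0.05,-0.01,0,0,0,-0.3],[0,0.04,-0.01,0,0,0,-0.3],[0,0,0,0,0,0,-0.3],[0,0,0,0,0,0,-0.3]]'; sh s.sh
```

```text
[-3.9000e-01 -3.0000e-01 -5.3000e-01  5.9468e+02 -1.0660e+01  3.0530e+01] 30.8 0.0
clock: 31.3
eef_pos: [0.5975, -0.0102, 0.0313]
ee_rot: [-2.038, -2.391, 0.0]
ft_force: [0.1, 0.2, -0.2]
opening: 0.0336
grasp_force: 0.0
[ 4.8000e-01 -1.8000e-01 -6.0000e-02  5.9748e+02 -1.0220e+01  3.1270e+01] 31.5 0.0
```

```bash

python3 -m inch '[[0,0.04,0,0,0,0,-0.3],[0,0.03,0,0,0,0,-0.3],[0,0,0,0,0,0,-0.3]]'>/dev/null; sh s.sh
for i in 1; do python3 -m inch '[[0,0.03,0,0,0,0,-0.3],[0,0,0,0,0,0,-0.3]]' >/dev/null; sh s.sh; done
python3 -m inch '[[0,0.03,0,0,0,0,-0.3],[0,0,0,0,0,0,-0.3]]' >/dev/null; sh s.sh
python3 -m inch '[[0,0.02,0,0,0,0,-0.3],[0,0,0,0,0,0,-0.3]]' >/dev/null; sh s.sh
```

```text
[-1.3000e-01  3.9000e-01 -2.9000e-01  5.9961e+02 -9.8900e+00  3.1290e+01] 32.08 0.0
[-2.120e+00 -3.500e-01  1.350e+00  6.001e+02 -9.780e+00  3.120e+01] 32.52 1.274222879037552
[ -5.53  -1.22   3.59 600.34  -9.73  31.14] 32.98 2.6952648760561715
[ -6.61  -1.28   4.52 600.5   -9.7   31.1 ] 33.42 3.388427835816401
```

```bash

python3 -m inch '[[0,0.01,-0.02,0,0,0,-0.3],[0,0,-0.015,0,0,0,-0.3],[0,0,0,0,0,0,-0.3]]'>/dev/null; sh s.sh
python3 -m inch '[[0,0.015,-0.005,0,0,0,-0.3],[0,0,0,0,0,0,-0.3]]' >/dev/null; sh s.sh
python3 -c "
from h import *
pose()"
```

```text
[-5.0400e+00 -1.4300e+00 -5.0000e-02  6.0053e+02 -9.6800e+00  3.1180e+01] 34.0 2.669525175006129
[-5.760e+00 -1.560e+00  1.200e-01  6.007e+02 -9.650e+00  3.119e+01] 34.45 2.959218964824686
eef [ 0.6007 -0.0097  0.0312] ang of tool y deg 9.12 tilt [-0.005 -0.   ] t 34.45 F [-5.99 -1.37 -0.49]
pad (np.int32(296), array([224.1, 228.3])) [0.5766 0.1048 0.026 ] rect ((256.1200256347656, 224.33998107910156), (18.24335479736328, 81.03443908691406), 81.8698959350586)
ruler y-dir deg (want -9.1) -11.91 dist 0.1169
```

```bash

python3 -m inch '[[0,0.015,0,0,0,0,-0.3],[0,0,0,0,0,0,-0.3],[0,0,0,0,0,0,-0.3],[0,0,0,0,0,0,-0.3]]'>/dev/null; sh s.sh
python3 -m inch '[[0,-0.01,0,0,0,0,-0.3],[0,-0.01,0.003,0,0,0,-0.3],[0,-0.01,0.003,0,0,0,-0.3],[0,-0.01,0.003,0,0,0,-0.3]]' >/dev/null; sh s.sh
python3 -m inch '[[0,-0.01,0.003,0,0,0,-0.3],[0,-0.01,0.003,0,0,0,-0.3],[0,-0.01,0.003,0,0,0,-0.3],[0,-0.01,0,0,0,0,-0.3]]' >/dev/null; sh s.sh
```

```text
[-6.5500e+00 -2.1000e+00  5.3000e-01  6.0083e+02 -9.6100e+00  3.1160e+01] 35.2 3.439262663887348
[ -5.16  -1.5   -1.25 600.97  -9.6   31.46] 35.9 2.65106700360775
[ -3.14  -0.67  -2.24 600.88  -9.58  31.95] 36.6 1.598439048975706
```

```bash

python3 -m inch '[[0,-0.01,0.01,0,0,0,-0.3],[0,-0.01,0.01,0,0,0,-0.3],[0,-0.01,0,0,0,0,-0.3],[0,-0.01,0,0,0,0,-0.3]]' >/dev/null; sh s.sh
python3 -m inch '[[0,-0.01,0,0,0,0,-0.3],[0,-0.01,0,0,0,0,-0.3],[0,-0.01,0,0,0,0,-0.3],[0,-0.01,0,0,0,0,-0.3]]' >/dev/null; sh s.sh
python3 -m inch '[[0,-0.02,0,0,0,0,-0.3],[0,-0.02,0,0,0,0,-0.3],[0,-0.02,0,0,0,0,-0.2],[0,0,0,0,0,0,-0.1]]' >/dev/null; sh s.sh
python3 -c "
from h import *
pose()"
```

```text
[-1.260e+00  1.700e-01 -8.400e-01  6.004e+02 -9.870e+00  3.200e+01] 37.3 0.22321374155580997
[ 2.4000e-01  3.8000e-01 -2.4000e-01  5.9841e+02 -1.0090e+01  3.1360e+01] 38.0 0.0
eef [ 0.5966 -0.0104  0.0314] ang of tool y deg 9.11 tilt [0. 0.] t 38.55 F [ 0.36 -0.63  0.23]Traceback (most recent call last):
  File "<string>", line 4, in <module>
    for i in range(4): capture('top'); o=get_obs();L.append(np.r_[o['ft_force'],o['eef_pos']*1000])
                       ~~~~~~~^^^^^^^
ValueError: 200 camera calls are used up
Traceback (most recent call last):
  File "h.py", line 21, in pose
    delta(None);p,d=capture("top")
                    ~~~~~~~^^^^^^^
ValueError: 200 camera calls are used up
```

The camera budget is used up, because my averaging script took four pictures per reading. From here I'll work from the saved images and the arm's own readings, starting with the weight's position from the saved depth pictures.

```bash
python3 - <<'E'
from h import *
for n,c0 in(("top",(128,271)),("scene",(386,162))):
    z=np.load(n+"0.npz");m=camera_model(n);d=z["d"]
    u,v=np.meshgrid(np.arange(c0[0]-20,c0[0]+21),np.arange(c0[1]-20,c0[1]+21))
    D=d[v,u];pt=np.stack([(u-m["mtx"][0,2])/m["mtx"][0,0],(v-m["mtx"][1,2])/m["mtx"][1,1],np.ones(u.shape)],-1)*D[...,None]
    P=R.from_rotvec(m["orientation"]).apply(pt.reshape(-1,3))+m["position"]
    for lo,hi in((.006,.024),(.024,.034),(.034,.05),(.05,.07)):
        s=P[(P[:,2]>lo)&(P[:,2]<hi)]
        if len(s): print(n,lo,hi,len(s),"mean",s.mean(0).round(4),"min",s.min(0).round(4),"max",s.max(0).round(4))
        if len(s)>8 and lo<.034:
            # circle of known foot radius: boundary-based mid
            print("   mid",((s.min(0)+s.max(0))/2).round(4))
delta([.4785,.308,.2])
E
```

```text
top 0.006 0.024 46 mean [0.4778 0.3045 0.0142] min [0.4529 0.2798 0.006 ] max [0.513  0.3631 0.0239]
   mid [0.4829 0.3215 0.015 ]
top 0.024 0.034 167 mean [0.4796 0.3127 0.03  ] min [0.4615 0.2972 0.0243] max [0.4987 0.3355 0.0337]
   mid [0.4801 0.3164 0.029 ]
top 0.034 0.05 23 mean [0.478  0.3098 0.0422] min [0.4699 0.3029 0.0352] max [0.4874 0.3154 0.0491]
top 0.05 0.07 77 mean [0.4794 0.3167 0.057 ] min [0.4697 0.3077 0.0509] max [0.489  0.3265 0.0606]
scene 0.006 0.024 101 mean [0.4926 0.3139 0.0151] min [0.473  0.3007 0.0064] max [0.5039 0.3373 0.0237]
   mid [0.4885 0.319  0.015 ]
scene 0.024 0.034 94 mean [0.4877 0.317  0.0292] min [0.4589 0.3002 0.0241] max [0.501  0.3393 0.0338]
   mid [0.48   0.3198 0.029 ]
scene 0.034 0.05 51 mean [0.4857 0.3184 0.0423] min [0.475  0.3117 0.0341] max [0.4924 0.3302 0.0498]
scene 0.05 0.07 38 mean [0.4831 0.3202 0.0555] min [0.4712 0.3128 0.0509] max [0.4911 0.3308 0.059 ]
eef [ 0.5966 -0.0104  0.0314] ang of tool y deg 9.11 tilt [0. 0.] t 38.55 F [ 0.36 -0.63  0.23]
rows units [11.1  -2.21 -5.62]
```

```bash
python3 -m inch '[[0,0,-0.3,0,0,0,-0.1],[0,0,-0.9,0,0,0,-0.1],[0,0,-1,0,0,0,-0.1],[0,0,-1,0,0,0,0],[0.8,-0.1,-0.8,0,0,0,1],[1,-0.2,0,0,0,0,1],[1,-0.2,0,0,0,0,1],[1,-0.2,0,0,0,0,1]]' 20 | head -2
python3 -m inch '[[1,-0.2,0,0,0,0,1],[1,-0.2,0,0,0,0,1],[1,-0.2,0,0,0,0,1],[1,-0.2,0,0,0,0,1],[1,-0.2,0,0,0,0,1],[1,-0.2,0,0,0,0,1],[1,-0.2,0,0,0,0,1],[0.3,-0.2,0,0,0,0,1]]' | head -2
python3 -m inch '[[0,0,0,0,0,0,1],[0,0,0,0,0,0,1]]' | head -2
python3 -c "
from h import *
delta([.480,.318,.032])"
```

```text
clock: 39.55
eef_pos: [0.5577, 0.0997, 0.1523]
clock: 40.55
eef_pos: [0.4754, 0.3087, 0.152]
clock: 40.8
eef_pos: [0.4761, 0.3067, 0.1515]
eef [0.4761 0.3067 0.1515] ang of tool y deg 9.07 tilt [ 0. -0.] t 40.8 F [-0.69  0.2   0.89]
rows units [0.35 0.19 3.98]
```

```bash
python3 -m inch '[[0.35,0.19,0.5,0,0,0,1],[0,0,1,0,0,0,1],[0,0,1,0,0,0,1],[0,0,0.9,0,0,0,1],[0,0,0.5,0,0,0,0.3],[0,0,0.06,0,0,0,-0.2],[0,0,0,0,0,0,-0.4],[0,0,0,0,0,0,-0.5]]' 25
python3 -m inch '[[0,0,0,0,0,0,-0.6],[0,0,0,0,0,0,-1],[0,0,0,0,0,0,-1],[0,0,0,0,0,0,-1],[0,0,0,0,0,0,-1]]' 25
```

```text
clock: 41.8
eef_pos: [0.4807, 0.3193, 0.0339]
ee_rot: [2.038, 2.39, 0.004]
ft_force: [-0.6, -0.1, 0.7]
opening: 0.0609
grasp_force: 0.0
clock: 42.42
eef_pos: [0.4798, 0.3188, 0.0326]
ee_rot: [2.038, 2.391, 0.0]
ft_force: [0.1, 0.2, -0.0]
opening: 0.0194
grasp_force: 25.0
```

```bash
python3 -m inch '[[0,0,-0.2,0,0,0,-1],[0,0,-0.6,0,0,0,-1],[0,0,-0.9,0,0,0,-1],[0,0,-0.9,0,0,0,-1],[0,0,-0.6,0,0,0,-1],[0,0,0,0,0,0,-1],[0,0,0,0,0,0,-1]]' 30
python3 -c "
from h import *
delta([.5775,.103,.13])"
```

```text
clock: 43.3
eef_pos: [0.4791, 0.3184, 0.1275]
ee_rot: [-2.038, -2.39, 0.003]
ft_force: [-0.6, 0.1, -4.1]
opening: 0.0197
grasp_force: 30.0
eef [0.4791 0.3184 0.1275] ang of tool y deg 9.11 tilt [-0.002 -0.001] t 43.3 F [-0.61  0.1  -4.05]
rows units [-7.61  2.1  -0.08]
```

```bash
python3 -m inch '[[-0.5,0.14,0,0,0,0,-1],[-0.9,0.25,0,0,0,0,-1],[-0.9,0.25,0,0,0,0,-1],[-0.9,0.25,0,0,0,0,-1],[-0.9,0.25,0,0,0,0,-1],[-0.9,0.25,0,0,0,0,-1],[-0.9,0.25,0,0,0,0,-1],[-0.9,0.25,0,0,0,0,-1]]' | head -2
python3 -m inch '[[-0.6,0.16,0,0,0,0,-1],[-0.21,0.05,0.4,0,0,0,-1],[0,0,0.8,0,0,0,-1],[0,0,0.6,0,0,0,-1],[0,0,0.2,0,0,0,-1],[0,0,0,0,0,0,-1],[0,0,0,0,0,0,-1]]'
python3 -c "
from h import *
delta([.5775,.103,.058])"
```

```text
clock: 44.3
eef_pos: [0.5678, 0.1243, 0.1273]
clock: 45.18
eef_pos: [0.5788, 0.1036, 0.0696]
ee_rot: [2.037, 2.39, 0.002]
ft_force: [0.1, 0.5, -3.2]
opening: 0.0194
grasp_force: 30.0
eef [0.5788 0.1036 0.0696] ang of tool y deg 9.13 tilt [0.002 0.   ] t 45.17 F [ 0.09  0.53 -3.23]
rows units [-0.01 -0.05  0.39]
```

```bash
f(){ grep -E 'clock|eef_pos|ft_force' | tr '\n' ' '; echo; }
python3 -m inch '[[0,-0.03,0.12,0,0,0,-1],[0,0,0.1,0,0,0,-1],[0,0,0.05,0,0,0,-1],[0,0,0,0,0,0,-1],[0,0,0,0,0,0,-1]]' | f
python3 -m inch '[[0,0,0.025,0,0,0,-1],[0,0,0,0,0,0,-1]]' | f
python3 -m inch '[[0,0,0.025,0,0,0,-1],[0,0,0,0,0,0,-1]]' | f
python3 -m inch '[[0,0,0.02,0,0,0,-1],[0,0,0,0,0,0,-1]]' | f
```

```text
clock: 45.8 eef_pos: [0.5773, 0.1032, 0.0605] ft_force: [-0.4, 0.3, -3.0] 
clock: 46.05 eef_pos: [0.5772, 0.1032, 0.0597] ft_force: [0.3, 0.5, -2.9] 
clock: 46.3 eef_pos: [0.5771, 0.1032, 0.0589] ft_force: [-0.4, -0.0, -3.7] 
clock: 46.55 eef_pos: [0.5773, 0.1032, 0.0586] ft_force: [-0.4, -0.5, -1.1]
```

```bash
f(){ grep -E 'clock|eef_pos|ft_force|opening' | tr '\n' ' '; echo; }
python3 -m inch '[[0,0,0.008,0,0,0,-1],[0,0,0,0,0,0,-1],[0,0,0,0,0,0,-1]]' | f
python3 -m inch '[[0,0,0,0,0,0,-1],[0,0,0,0,0,0,-1]]' 4 | f
python3 -m inch '[[0,0,0,0,0,0,-0.56],[0,0,0,0,0,0,-0.5],[0,0,0,0,0,0,-0.4],[0,0,0,0,0,0,-0.3],[0,0,0,0,0,0,-0.2],[0,0,0,0,0,0,-0.1],[0,0,0,0,0,0,0]]' | f
```

```text
clock: 46.92 eef_pos: [0.5773, 0.1032, 0.0586] ft_force: [-2.3, -0.2, 2.6] opening: 0.0196 
clock: 47.18 eef_pos: [0.5774, 0.1032, 0.0585] ft_force: [-1.3, -0.1, 2.6] opening: 0.02 
clock: 48.05 eef_pos: [0.5772, 0.1032, 0.0581] ft_force: [1.1, -0.2, -0.3] opening: 0.0461
```

```bash
python3 -m inch '[[0,0,-0.3,0,0,0,0],[0,0,-0.9,0,0,0,0],[0,0,-0.9,0,0,0,0],[-0.6,0,0,0,0,0,0],[-1,0,0,0,0,0,0],[-1,0,0,0,0,0,0],[-0.9,0.03,0,0,0,0,0],[-0.34,0,0,0,0,0,0]]' | head -2
python3 -m inch '[[0,0,0,0,0,0,0],[0,0,0,0,0,0,0]]' | grep -E "clock|pos|force"
python3 -c "
from h import *
delta([.5965,-.0104,.0313])"
```

```text
clock: 49.05
eef_pos: [0.5958, -0.0125, 0.1199]
clock: 49.3
eef_pos: [0.596, -0.0099, 0.1207]
ft_force: [0.3, 0.1, -0.8]
grasp_force: 0.0
eef [ 0.596  -0.0099  0.1207] ang of tool y deg 9.14 tilt [-0.001  0.   ] t 49.3 F [ 0.29  0.11 -0.83]
rows units [-0.02  0.02  2.98]
```

```bash
f(){ grep -E 'clock|eef_pos|ft_force|opening' | tr '\n' ' '; echo; }
python3 -m inch '[[-0.02,0.02,0.8,0,0,0,0],[0,0,1,0,0,0,0],[0,0,0.8,0,0,0,0],[0,0,0.35,0,0,0,-0.15],[0,0,0,0,0,0,-0.3],[0,0,0,0,0,0,-0.3],[0,0,0,0,0,0,-0.3]]' | f
python3 -m inch '[[0,0.05,0,0,0,0,-0.3],[0,0.03,0,0,0,0,-0.3],[0,0,0,0,0,0,-0.3],[0,0,0,0,0,0,-0.3]]' | f
python3 -m inch '[[0,0.02,-0.01,0,0,0,-0.3],[0,0,0,0,0,0,-0.3],[0,0,0,0,0,0,-0.3]]' | f
```

```text
clock: 50.18 eef_pos: [0.598, -0.0109, 0.034] ft_force: [-0.2, 0.7, -0.4] opening: 0.0331 
clock: 50.68 eef_pos: [0.5993, -0.0105, 0.0325] ft_force: [-0.8, 0.8, -0.4] opening: 0.0337 
clock: 51.05 eef_pos: [0.6, -0.0105, 0.0329] ft_force: [-0.2, 0.6, -0.8] opening: 0.0335
```

```bash
f(){ grep -E 'clock|eef_pos|ft_force|opening' | tr '\n' ' '; echo; }
python3 -m inch '[[0,0.02,0,0,0,0,-0.3],[0,0,0,0,0,0,-0.3],[0,0,0,0,0,0,-0.3]]' | f
python3 -m inch '[[0,0.02,-0.01,0,0,0,-0.3],[0,0,0,0,0,0,-0.3],[0,0,0,0,0,0,-0.3]]' | f
python3 -m inch '[[0,0.015,-0.01,0,0,0,-0.3],[0,0,0,0,0,0,-0.3],[0,0,0,0,0,0,-0.3]]' | f
```

```text
clock: 51.42 eef_pos: [0.6003, -0.0104, 0.0329] ft_force: [-2.0, 1.0, -0.7] opening: 0.0333 
clock: 51.8 eef_pos: [0.6004, -0.0103, 0.0328] ft_force: [-4.2, -1.7, 0.6] opening: 0.0332 
clock: 52.18 eef_pos: [0.6005, -0.0103, 0.0328] ft_force: [-4.8, -0.7, -0.0] opening: 0.033
```

```bash
f(){ grep -E 'clock|eef_pos|ft_force|opening' | tr '\n' ' '; echo; }
python3 -m inch '[[0,0.015,-0.005,0,0,0,-0.3],[0,0,0,0,0,0,-0.3],[0,0,0,0,0,0,-0.3]]' | f
python3 -m inch '[[0,0.015,-0.005,0,0,0,-0.3],[0,0,0,0,0,0,-0.3],[0,0,0,0,0,0,-0.3]]' | f
python3 -m inch '[[0,0.008,-0.005,0,0,0,-0.3],[0,0,0,0,0,0,-0.3],[0,0,0,0,0,0,-0.3],[0,0,0,0,0,0,-0.3]]' | f
```

```text
clock: 52.55 eef_pos: [0.6006, -0.0103, 0.0328] ft_force: [-5.8, -1.8, -0.1] opening: 0.0334 
clock: 52.92 eef_pos: [0.6007, -0.0103, 0.0328] ft_force: [-5.6, -1.7, 0.1] opening: 0.0333 
clock: 53.42 eef_pos: [0.6007, -0.0102, 0.0328] ft_force: [-6.5, -1.5, 0.6] opening: 0.0333
```

```bash
f(){ grep -E 'clock|eef_pos|ft_force|opening' | tr '\n' ' '; echo; }
python3 -m inch '[[0,-0.01,0.003,0,0,0,-0.3],[0,-0.01,0.003,0,0,0,-0.3],[0,-0.01,0.003,0,0,0,-0.3],[0,-0.01,0.003,0,0,0,-0.3],[0,-0.01,0.003,0,0,0,-0.3],[0,-0.01,0.003,0,0,0,-0.3],[0,-0.01,0.003,0,0,0,-0.3],[0,-0.01,0.003,0,0,0,-0.3]]' | f
python3 -m inch '[[0,-0.01,0,0,0,0,-0.3],[0,-0.01,0,0,0,0,-0.3],[0,-0.01,0,0,0,0,-0.3],[0,-0.01,0,0,0,0,-0.3],[0,-0.01,0,0,0,0,-0.3],[0,-0.01,0,0,0,0,-0.3],[0,-0.02,0,0,0,0,-0.3],[0,-0.02,0,0,0,0,-0.3]]' | f
```

```text
clock: 54.42 eef_pos: [0.6006, -0.0102, 0.0333] ft_force: [-2.7, -0.7, -3.0] opening: 0.0335 
clock: 55.42 eef_pos: [0.5974, -0.0109, 0.0333] ft_force: [-1.0, 1.3, 0.5] opening: 0.0333
```

```bash
python3 -m inch '[[0,-0.03,0,0,0,0,-0.1],[0,0,0,0,0,0,0],[0,0,-0.3,0,0,0,0],[0,0,-0.9,0,0,0,0],[0,0,-1,0,0,0,0],[0,0,-0.8,0,0,0,0],[0,0,0,0,0,0,0],[0,0,0,0,0,0,0]]'
python3 -c "
from cell import *
print(finish_job())"
```

```text
clock: 56.42
eef_pos: [0.596, -0.011, 0.1225]
ee_rot: [-2.037, -2.39, 0.001]
ft_force: [0.8, 0.0, -0.2]
opening: 0.0473
grasp_force: 0.0
the job is handed in; nothing more can be done
None
```

I handed the job in at 56.4 s: the straightedge was pressed against both pins, the weight was set on the blue square, and the edge was pressed lightly once more; the camera calls ran out at about 38 s, so the placing and final contact with both pins rest on force and position readings, not on a picture.

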